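# Vent-cap a bottle for sterilising

## Task

Stand the tall square bottle upright in the one free pocket of the metal rack, so that it completes the row beside the two short bottles. Then, with the bottle in the rack, screw its cap down (clockwise seen from above) until it bottoms out, and back it off a quarter turn so that it can vent. Finish while still gripping the cap there, with the bottle fully down in its pocket; leave the short bottles and the other things on the bench alone.

Things in the scene. Friction and masses are not known exactly. Their poses are not given: they have to be found in the camera images.
- bottle_center (a point): Tall bottle: clear glass, square body 50 x 50 mm with slightly rounded corners, 64 mm tall, under a narrower round neck; with its black cap it is about 106 mm tall and weighs 0.15 to 0.25 kg. This point is on the bottle's axis, 32 mm above its underside. z is up; x and y are square to its sides. The two short bottles have the same 50 mm square body but are only 62 mm tall.
- cap_center (a point): Centre (half-way up) of the tall bottle's cap: black ribbed plastic cylinder, 42 mm across, 26 mm tall, with a thin white line on its top from the middle towards its x axis. Stands 91 mm above the bottle's underside when bottomed out, and climbs 4 mm per turn unscrewed (0.64 mm per rad). The glass body's top lies 27 mm below this point. It turns on the bottle about z and cannot come off; the whole bottle can be lifted by it.
- cap (a joint): How far the cap is unscrewed, rad: 0 is bottomed out at a hard stop, growing counter-clockwise seen from above, up to 4.5. At the start it is just engaged on its thread, 1.9 to 3 rad out. It takes about 0.07 N m to turn and stays where it is left.
- rack: Fixed aluminium rack block 76 x 206 x 26 mm (x, y, z), origin at the centre of its underside on the bench. Three square pockets in a row along its y axis, at y = -62, 0 and +62 mm, each 53 mm square, 20 mm deep (pocket floor 6 mm above the underside), with 3 mm chamfered mouths; sides parallel to the rack's x and y. A bottle in a pocket can twist only some 0.07 rad either way.
- pad: Thin dark rubber pad, 46 mm square and under 1 mm thick, lying on the floor of the one free pocket. Origin at the pocket floor's centre (where the bottle's underside centre belongs), axes as the rack's.
- short_a_center (a point): Short bottle standing in a rack pocket: square glass body 50 mm wide, black cap, 62 mm tall in all; this point is half-way up its axis. Leave it.
- short_b_center (a point): The other short bottle, the same. Leave it.
- beaker_rim (a point): Bystander: centre of the mouth of a glass beaker, 66 mm across, 85 mm tall. Leave it.
- dishes_center (a point): Bystander: two stacked clear dishes, 90 mm across, 28 mm tall; centre. Leave them.
- slidebox: Bystander: grey slide box 80 x 100 x 30 mm; origin at the centre of its underside. Leave it.
- tubes: Bystander: small wooden rack of stoppered glass tubes, 50 x 130 mm, 92 mm tall; origin at the centre of its underside. Leave it.
There are look-alikes about, which are no part of the job. Leave any green look-alike of the part that bears bottle_center alone.

How it is judged:
By the outcome, as a careful person would: the job done as asked, in the order asked, and still so for the second after the job is handed in, while the arm keeps its last pose, push and grip.
It also fails if it takes over 67 s, if anything falls off the work surface, if the arm or the gripper's body presses on something with over 40 N, if the wrist force passes 120 N, or if a joint passes its speed limit or range.

## Robot

A 6-joint arm with a two-finger parallel gripper is mounted at the origin on the work surface. World frame = base frame: x ahead of the robot, y to its left, z up, the work surface at z = 0. Lengths are in m, angles in rad, forces in N, time in s.
With the tool pointing down it reaches from about 0.25 to 0.8 m from the base axis. Payload 8.5 kg.
Tool frame: the origin (TCP) lies between the finger pads; the fingertips stand 25 mm ahead of it and the grasp point (between the pads) lies 6 mm ahead of it; z points along the fingers, y is the direction in which the jaws open and shut (so a half turn about z gives the same grasp; the last joint's range is limited). The gripper opens to 85 mm and grips with 20 to 120 N. Pads are 22 mm wide; open, the fingers measure 114 mm over their backs; the gripper's body (76 mm by 85 mm) begins 54 mm behind the grasp point. The pads swing forward as they close: fully open they stand 13 mm farther back than shut.
Start: joints at [-1.275, 0.238, -0.013, 1.319, 0, 1.571], TCP at [0.153, -0.502, 0.22] pointing down, gripper open.
Joint ranges: [-2.66, 2.66], [-1.03, 1.9], [-1.14, 1.46], [-1.82, 2.27], [-1.45, 1.34], [-3.14, 3.14]. Speed limits (rad/s): [2.22, 2.22, 2.79, 3.14, 3.14, 3.14].

## Interface

Orientations are given as [roll, pitch, yaw] about the fixed x, y, z axes, in that order (R = Rz(yaw) Ry(pitch) Rx(roll)).
In Python, from cell import readout, viewer, hand_in gives the robot as it stands.
- The arm moves only by the tool arm_command, never from a script. Its argument "steps" is a list that holds one entry, the list of rows, each a list of 7 numbers: the turn, a rotation vector about the tool's x, y, z in degrees, then the shift along the tool's x, y, z in mm, then the closure in counts, from 0 (fully open) to 255 (shut). A call has exactly 5 rows; each row is the pose to reach, as a shift and turn from the pose measured when the call began, along the tool's axes at that moment; what a row does not reach only later rows make up. A row lasts 1/8 s, in which the tool goes at most 62.5 mm and 10.7 degrees, less where a joint would pass 70% of its speed; a pose out of reach is approached as far as the arm can. A call with a gripper value outside its range is refused whole. The fingers move at their own pace and stop on an object; the grip force is fixed at half the most. Time passes only in rows, so rows that repeat a pose let the fingers close, or fill a call up. It gives the time, the measured TCP pose, the force and the opening at its end, in the units of the state.
- readout.get_obs(): the state, without advancing time (a new reading comes with each control period).
- viewer.snapshot(name): name is "side" or "top"; returns (picture, depth): 384x512x3 uint8, blue, green, red; 384x512 float32, m along the optical axis (not along the pixel's ray), 0 where there is no reading.
- viewer.calibration(name): a dict with "fx", "fy", "cx", "cy" (pixels), "R" (3x3) and "t" (3): a world point X has camera coordinates R X + t. Camera axes: x right, y down, z forward; pixel columns grow to the right and rows downward; lengths in m; the calibration is good to about 2 mm. A picture is of the moment at which its call begins. calibration takes no time and is no camera call.
- hand_in(): hands the job in, once; it reports no verdict.
The state is a dict: "t": time; "joint_pos": joint angles; "joint_vel": joint speeds; "effort": joint torques, N m; "ee_pos": TCP position; "tcp_rot": TCP orientation; "ft_force": force on the tool from outside, world axes, zero at the start; "torque": the same for the moment, N m; "finger_gap": finger opening in m.
Only numpy, scipy, OpenCV 4.12 (cv2) and the standard library are available. Lean on these libraries where they do the work, as an engineer would, in place of code of your own. Each camera call takes 0.05 s, during which the arm holds its last target.

## Working session

There is one attempt and no reset: what is moved stays moved. The work goes in short steps, Python scripts to look and compute and a tool call to move; the robot and the scene stay as the last step left them, time stands still between calls to the robot, and variables do not carry over. Pictures are saved under pics/ and viewed, and the job is handed in when it is done.

Besides the shell and the picture viewer there is one more tool, called after "Call:" by a JSON object that holds its "method" and its "body", one argument or row to a line. arm_command: Moves the arm, as the interface text tells. Its arguments: {"type":"object","properties":{"steps":{"type":"array"}},"required":["steps"]}

```bash
mkdir -p pics; ls; python3 - <<'E'
from cell import readout, viewer
import cv2,numpy as np,pickle
o=readout.get_obs();print(o)
d={}
for n in("side","top"):
    p,z=viewer.snapshot(n);c=viewer.calibration(n);d[n]=(p,z,c);cv2.imwrite(f"pics/{n}0.png",p)
    print(n,c)
pickle.dump(d,open("s0.pkl","wb"))
E
```

```text
pics
{'t': 0.0, 'joint_pos': array([-1.27498816e+00,  2.38809516e-01, -1.42188253e-02,  1.31919768e+00,
        1.46395642e-05,  1.57078691e+00]), 'joint_vel': array([-0.00082651,  0.00121636,  0.00030718, -0.00026261,  0.00134656,
        0.00279772]), 'effort': array([-4.37145691e-04, -5.38779688e+01,  3.46438944e+01,  1.83415983e-02,
       -4.28731857e-05, -2.28182222e-05]), 'ee_pos': array([ 0.15292872, -0.50180224,  0.21917635]), 'tcp_rot': array([-3.14016295e+00, -1.46530100e-05,  2.95817561e-01]), 'ft_force': array([-0.63956154,  0.08110707,  0.09278227]), 'torque': array([-0.03178827,  0.06596943, -0.00514691]), 'finger_gap': 0.08563024200410449}
side {'fx': 374.2675070895738, 'fy': 374.2675070895738, 'cx': 256.688899936621, 'cy': 189.4051229864765, 'R': array([[ 0.99767832, -0.06493503,  0.02052815],
       [-0.02176045, -0.58958379, -0.80741404],
       [ 0.06453252,  0.80509279, -0.58962799]]), 't': array([-0.64497036,  0.06857471,  1.11322289])}
top {'fx': 449.74066192405695, 'fy': 449.74066192405695, 'cx': 253.16694247971196, 'cy': 193.48019795366181, 'R': array([[ 0.02031699, -0.99979128,  0.00214728],
       [-0.98400302, -0.02037626, -0.17698269],
       [ 0.1769895 ,  0.00148282, -0.98421162]]), 't': array([-0.00733934,  0.63642202,  1.1580251 ])}
```

View pics/side0.png

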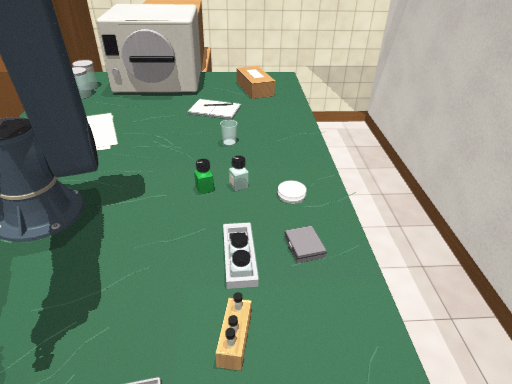

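View pics/top0.png

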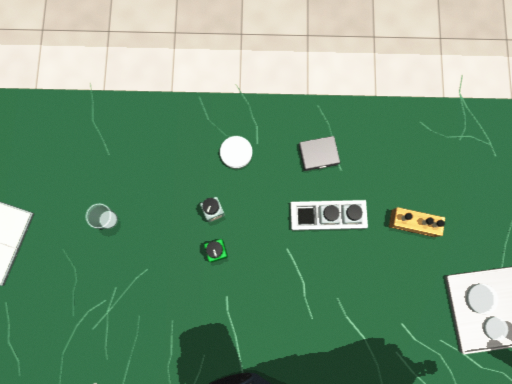

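Candidates for the tall bottle: the clear one (side 238,172; top 212,208), the green look-alike (side 204,177; top 215,250), and the two short ones in the rack (top 331,213 and 354,213). By the description I choose the clear one. The free pocket is at top (306,215), so next I check both in close crops.

```bash
python3 - <<'E'
import cv2,pickle,numpy as np
d=pickle.load(open("s0.pkl","rb"))
t=d["top"][0];s=d["side"][0]
a=cv2.resize(t[185:270,185:245],None,fx=6,fy=6,interpolation=cv2.INTER_CUBIC)
b=cv2.resize(t[190:240,280:375],None,fx=4.2,fy=4.2,interpolation=cv2.INTER_CUBIC)
c=cv2.resize(s[145:205,185:265],None,fx=4.9,fy=4.9,interpolation=cv2.INTER_CUBIC)
im=np.zeros((560,790,3),np.uint8)
im[:510,:360]=a; im[:b.shape[0],370:370+b.shape[1]]=b[:,:420]; im[250:250+c.shape[0],370:370+c.shape[1]]=c
cv2.imwrite("pics/crop0.png",im)
E
```

```text
(no output)
```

View pics/crop0.png

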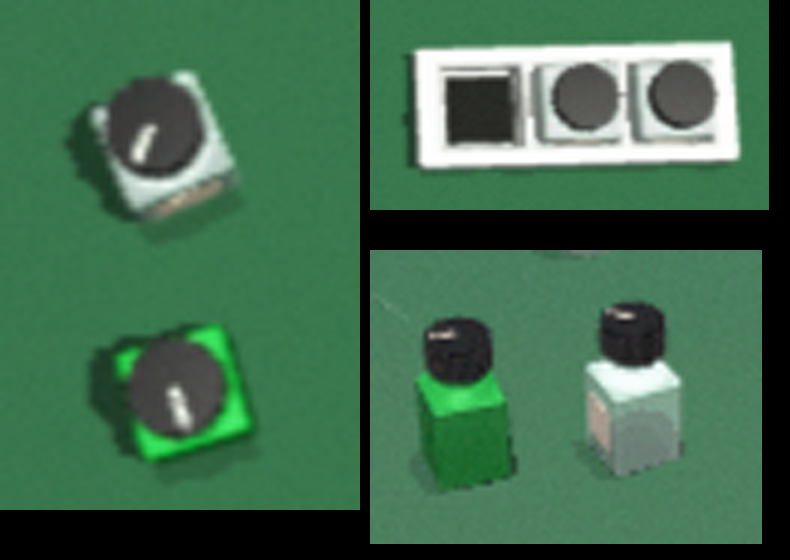

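```bash
cat > h.py <<'E'
import cv2,numpy as np
def cloud(z,c):
    v,u=np.mgrid[:z.shape[0],:z.shape[1]]
    P=np.stack([(u-c["cx"])/c["fx"]*z,(v-c["cy"])/c["fy"]*z,z],-1)
    return (P-c["t"])@c["R"]
def ray(u,v,c,h):
    d=np.stack([(np.asarray(u,float)-c["cx"])/c["fx"],(np.asarray(v,float)-c["cy"])/c["fy"],np.ones(np.shape(u))],-1)@c["R"]
    o=-c["R"].T@c["t"]; s=(h-o[2])/d[...,2]
    return o+d*s[...,None]
E
python3 - <<'E'
import pickle
from h import *
d=pickle.load(open("s0.pkl","rb"))
p,z,c=d["top"];W=cloud(z,c)
def roi(u0,u1,v0,v1):
    m=np.zeros(z.shape,bool);m[v0:v1,u0:u1]=True;return m&(z>0)
b=roi(192,236,188,230)
zz=W[...,2][b];print(np.histogram(zz,bins=np.arange(-.02,.13,.01)))
cap=b&(W[...,2]>.095);print("cap",cap.sum(),W[cap].mean(0),np.median(W[cap][:,2]),W[cap].min(0),W[cap].max(0))
body=b&(W[...,2]>.055)&(W[...,2]<.08)
print("bodytop z",np.median(W[body][:,2]),body.sum())
tm=b&(W[...,2]>.055)
r=cv2.minAreaRect((W[body][:,:2]*1000).astype(np.float32));print("body depth rect",r)
# colour: rays
hsv=cv2.cvtColor(p,cv2.COLOR_BGR2HSV)
def rect(mask,h):
    q=max(cv2.findContours(mask.astype(np.uint8),0,1)[0],key=cv2.contourArea)[:,0]
    return cv2.minAreaRect((ray(q[:,0],q[:,1],c,h)[:,:2]*1000).astype(np.float32)),q
rk=roi(280,375,190,240)
m=rk&(p.min(2)>150); print("rack",rect(m,.026)[0])
rd=rk&(W[...,2]>.015)&(W[...,2]<.035);print("rack depth",cv2.minAreaRect((W[rd][:,:2]*1000).astype(np.float32)),np.median(W[rd][:,2]))
# dark pocket pad
pk=roi(296,316,204,228)&(p.max(2)<50);print("pad",rect(pk,.007)[0],pk.sum())
for u0,u1 in((322,341),(344,364)):
    q=roi(u0,u1,200,230)&(W[...,2]>.055);print("short",W[q].mean(0))
# side view
p,z,c=d["side"];W=cloud(z,c)
b=roi(222,256,150,195);cap=b&(W[...,2]>.098);print("side captop",W[cap].mean(0),cap.sum())
b2=b&(p.max(2)<60);print(b2.sum())
E
```

```text
(array([  0, 746, 689,   9,   7,  12,   9,  36,  91,   1,  10,  15, 208,
         5]), array([-0.02, -0.01,  0.  ,  0.01,  0.02,  0.03,  0.04,  0.05,  0.06,
        0.07,  0.08,  0.09,  0.1 ,  0.11,  0.12]))
cap 221 [0.5935456  0.11547817 0.1051502 ] 0.10518437129646283 [0.57212966 0.09546608 0.09569225] [0.61399167 0.13731047 0.11072857]
bodytop z 0.06299726313950278 122
body depth rect ((594.443115234375, 115.633056640625), (49.874515533447266, 49.698787689208984), 24.720003128051758)
rack ((588.01611328125, -202.94805908203125), (77.96449279785156, 208.5596923828125), 2.5327773094177246)
rack depth ((588.0523681640625, -204.0763702392578), (77.0601806640625, 207.35830688476562), 2.643063545227051) 0.025077843415705847
pad ((586.0338134765625, -141.4817657470703), (37.14741134643555, 36.34859085083008), 0.13069327175617218) 190
short [ 0.58729985 -0.20317896  0.06714689]
short [ 0.58993647 -0.26456877  0.06683885]
side captop [0.59215909 0.10831195 0.10517928] 100
127
```

```bash
cat > go.py <<'E'
import sys,numpy as np
from cell import readout
from scipy.spatial.transform import Rotation as Ro
def rel(x,y,z,yaw=None):
    o=readout.get_obs(); R=Ro.from_euler("xyz",o["tcp_rot"])
    if yaw is None: yaw=o["tcp_rot"][2]
    T=Ro.from_euler("xyz",[np.pi,0,yaw])
    print("t",round(o["t"],2),"q",o["joint_pos"].round(3),"tcp",o["ee_pos"].round(4),"rpy",o["tcp_rot"].round(4),"F",o["ft_force"].round(2),"T",o["torque"].round(3),"gap",round(o["finger_gap"],4))
    print("turn",(R.inv()*T).as_rotvec(degrees=True).round(2),"shift",(R.inv().apply(np.array([x,y,z])-o["ee_pos"])*1000).round(1))
if __name__=="__main__":
    a=[float(v) for v in sys.argv[1:]]; rel(*a)
E
python3 go.py .594 .1155 .22
```

```text
t 0.1 q [-1.275  0.239 -0.014  1.319  0.     1.571] tcp [ 0.1529 -0.5018  0.2192] rpy [-3.1403 -0.      0.2958] F [-0.11 -0.32 -0.27] T [-0.007 -0.005  0.016] gap 0.0854
turn [-0.07 -0.    0.  ] shift [ 6.019e+02 -4.619e+02 -2.000e-01]
```

Call:
{"method": "arm_command", "body": {
  "steps": [
    [[0, 0, -10, 48, -37, 0, 0], [0, 0, -20, 96, -74, 0, 0], [0, 0, -30, 144, -111, 0, 0], [0, 0, -40, 192, -148, 0, 0], [0, 0, -50, 240, -185, 0, 0]]
  ]
}}

```text
t: 0.72
ee_pos: [0.3293, -0.2532, 0.2194]
tcp_rot: [-3.141, -0.001, 1.174]
ft_force: [1.7, -0.1, -0.3]
finger_gap: 0.0852
```

```bash
python3 go.py .594 .1155 .16
```

```text
t 0.72 q [-6.560e-01  5.100e-02 -2.410e-01  1.279e+00  1.000e-03  1.312e+00] tcp [ 0.3293 -0.2532  0.2194] rpy [-3.1410e+00 -1.0000e-03  1.1738e+00] F [ 1.74 -0.12 -0.27] T [-0.025 -0.104  0.018] gap 0.0852
turn [-0.04 -0.06  0.  ] shift [442.3 101.6  59.8]
```

Call:
{"method": "arm_command", "body": {
  "steps": [
    [[0, 0, -10, 58, 13, 12, 0], [0, 0, -20, 116, 26, 24, 0], [0, 0, -30, 174, 40, 36, 0], [0, 0, -40, 232, 53, 48, 0], [0, 0, -50, 290, 67, 59, 0]]
  ]
}}

```text
t: 1.35
ee_pos: [0.5038, -0.0097, 0.1601]
tcp_rot: [3.142, -0.001, 2.052]
ft_force: [1.1, -1.0, -1.0]
finger_gap: 0.0853
```

```bash
python3 go.py .594 .1155 .16 2.63
```

```text
t 1.35 q [-2.000e-02  2.310e-01 -1.800e-01  1.161e+00  1.000e-03  1.069e+00] tcp [ 0.5038 -0.0097  0.1601] rpy [ 3.1415e+00 -1.1000e-03  2.0525e+00] F [ 1.1  -1.03 -1.02] T [-0.046 -0.064  0.018] gap 0.0853
turn [ 2.000e-02 -6.000e-02 -3.309e+01] shift [ 69.2 137.9   0.2]
```

Call:
{"method": "arm_command", "body": {
  "steps": [
    [[0, 0, -10, 24, 48, 0, 0], [0, 0, -20, 48, 95, 0, 0], [0, 0, -33, 69, 138, 0, 0], [0, 0, -33, 69, 138, 0, 0], [0, 0, -33, 69, 138, 0, 0]]
  ]
}}

```text
t: 1.98
ee_pos: [0.5939, 0.1158, 0.1594]
tcp_rot: [-3.141, -0.002, 2.629]
ft_force: [0.5, 0.1, -0.6]
finger_gap: 0.0854
```

```bash
python3 go.py .594 .1155 .097 2.63
python3 - <<'E'
from cell import viewer
import cv2,numpy as np
s,_=viewer.snapshot("side");t,_=viewer.snapshot("top")
cv2.imwrite("pics/c1.png",np.hstack([cv2.resize(s[100:220,170:290],None,fx=3.3,fy=3.3,interpolation=2),cv2.resize(t[160:280,150:270],None,fx=3.3,fy=3.3,interpolation=2)]))
E
```

```text
t 1.98 q [1.92e-01 4.01e-01 6.80e-02 1.24e+00 1.00e-03 7.05e-01] tcp [0.5939 0.1158 0.1594] rpy [-3.1412e+00 -1.9000e-03  2.6288e+00] F [ 0.48  0.11 -0.57] T [ 0.002 -0.023  0.024] gap 0.0854
turn [-0.02 -0.11 -0.07] shift [-0.4 -0.2 62.4]
```

View pics/c1.png

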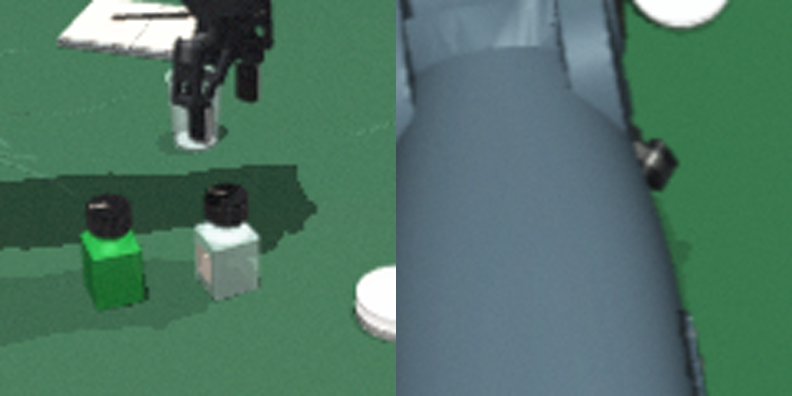

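```bash
python3 - <<'E'
from cell import viewer
import numpy as np
c=viewer.calibration("side")
for X in([.594,.1155,.1344],[.594,.1155,.148],[.594,.1155,.105],[.594,.1155,0]):
    q=c["R"]@np.array(X)+c["t"];print(X,c["fx"]*q[0]/q[2]+c["cx"],c["fy"]*q[1]/q[2]+c["cy"])
E
```

```text
[0.594, 0.1155, 0.1344] 238.35272126221074 150.55406996474449
[0.594, 0.1155, 0.148] 238.31595598523828 146.73363037382575
[0.594, 0.1155, 0.105] 238.43049524468114 158.63590223260934
[0.594, 0.1155, 0] 238.69057289808487 185.6617006379912
```

```bash
python3 - <<'E'
from cell import viewer
from h import *
s,z=viewer.snapshot("side");c=viewer.calibration("side")
W=cloud(z,c)
m=np.zeros(z.shape,bool);m[100:150,215:255]=1
m&=(z>0)&(s.max(2)<70)&(W[...,2]>.05)&(abs(W[...,0]-.594)<.1)&(abs(W[...,1]-.115)<.12)
v,u=np.nonzero(m)
for k in np.argsort(-v)[:200:8]: print(u[k],v[k],W[v[k],u[k]].round(3))
E
```

```text
231 142 [0.572 0.067 0.192]
230 140 [0.569 0.061 0.202]
227 138 [0.561 0.067 0.205]
231 136 [0.572 0.067 0.211]
229 135 [0.567 0.065 0.216]
230 133 [0.57  0.064 0.223]
229 132 [0.567 0.044 0.236]
223 131 [0.55  0.05  0.237]
244 130 [0.613 0.151 0.187]
245 130 [0.616 0.15  0.188]
232 129 [0.575 0.062 0.236]
246 129 [0.619 0.149 0.192]
226 129 [0.559 0.052 0.242]
231 128 [0.573 0.066 0.237]
245 128 [0.616 0.151 0.194]
229 127 [0.567 0.048 0.25 ]
225 127 [0.556 0.073 0.237]
224 126 [0.553 0.061 0.246]
243 126 [0.61  0.157 0.198]
246 125 [0.619 0.148 0.206]
245 125 [0.616 0.147 0.206]
226 125 [0.559 0.078 0.241]
224 124 [0.553 0.064 0.251]
235 124 [0.584 0.075 0.245]
243 123 [0.61  0.155 0.209]
```

```bash
python3 - <<'E'
from cell import viewer,readout
import cv2
print(readout.get_obs()["ee_pos"])
s,z=viewer.snapshot("side")
cv2.imwrite("pics/c2.png",cv2.resize(s[80:170,195:285],None,fx=6,fy=6,interpolation=cv2.INTER_NEAREST))
E
```

```text
[0.59382494 0.11487099 0.16015177]
```

View pics/c2.png

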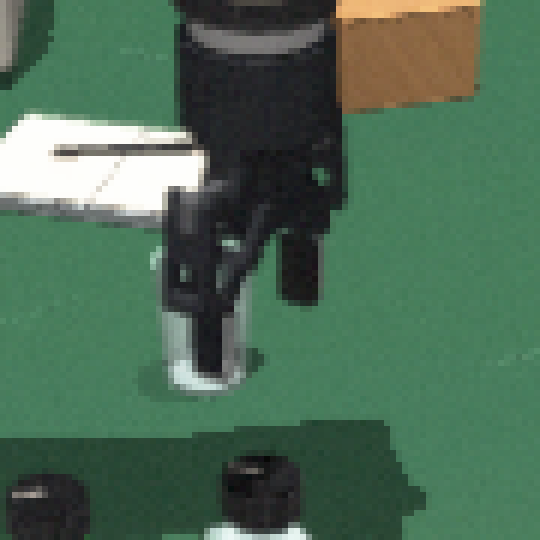

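The picture shows the fingertips at about (230,142) and (245,130), roughly 40 mm higher than the reported TCP implies. I'll descend partway and measure them again.

Call:
{"method": "arm_command", "body": {
  "steps": [
    [[0, 0, 0, 0, 0, 8, 0], [0, 0, 0, 0, 0, 16, 0], [0, 0, 0, 0, 0, 24, 0], [0, 0, 0, 0, 0, 30, 0], [0, 0, 0, 0, 0, 30, 0]]
  ]
}}

```text
t: 2.8
ee_pos: [0.5935, 0.1148, 0.1296]
tcp_rot: [-3.142, -0.002, 2.627]
ft_force: [-0.1, -0.2, -0.9]
finger_gap: 0.0852
```

```bash
cat > tips.py <<'E'
from cell import viewer,readout
from h import *
import sys
n=sys.argv[1]
o=readout.get_obs();print(o["t"],o["ee_pos"].round(4),o["joint_pos"].round(3))
im=[]
for nm,(u0,u1,v0,v1) in(("side",(195,285,110,200)),("top",(180,250,170,240))):
    s,z=viewer.snapshot(nm);c=viewer.calibration(nm);W=cloud(z,c)
    m=np.zeros(z.shape,bool);m[v0:v1,u0:u1]=1
    m&=(z>0)&(s.max(2)<80)&(W[...,2]>.108)&(np.hypot(W[...,0]-o["ee_pos"][0],W[...,1]-o["ee_pos"][1])<.08)
    P=W[m];k=np.argsort(P[:,2])[:40:4];print(nm,m.sum());print(P[k].round(3))
    im.append(cv2.resize(s[v0:v1,u0:u1],(400,400),interpolation=0))
cv2.imwrite(f"pics/{n}.png",np.hstack(im))
E
python3 tips.py c3
```

```text
2.8 [0.5935 0.1148 0.1296] [1.90e-01 4.15e-01 1.30e-02 1.17e+00 1.00e-03 7.05e-01]
side 735
[[0.574 0.108 0.109]
 [0.616 0.149 0.156]
 [0.607 0.155 0.16 ]
 [0.565 0.067 0.162]
 [0.61  0.15  0.163]
 [0.619 0.148 0.164]
 [0.622 0.145 0.166]
 [0.565 0.064 0.167]
 [0.616 0.148 0.168]
 [0.613 0.153 0.168]]
top 157
[[0.548 0.059 0.2  ]
 [0.552 0.054 0.208]
 [0.547 0.061 0.211]
 [0.554 0.054 0.211]
 [0.582 0.071 0.214]
 [0.565 0.049 0.218]
 [0.583 0.073 0.22 ]
 [0.587 0.075 0.224]
 [0.55  0.057 0.227]
 [0.552 0.057 0.231]]
```

View pics/c3.png

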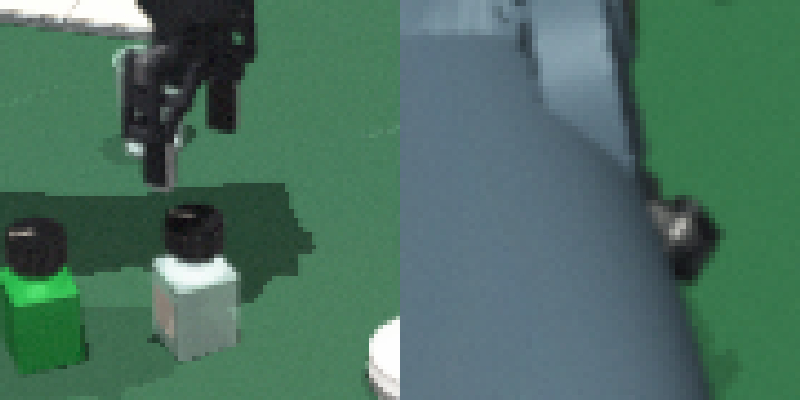

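Call:
{"method": "arm_command", "body": {
  "steps": [
    [[0, 0, 0, 0, 0, 10, 0], [0, 0, 0, 0, 0, 20, 0], [0, 0, 0, 0, 0, 30, 0], [0, 0, 0, 0, 0, 38, 0], [0, 0, 0, 0, 0, 38, 0]]
  ]
}}

```text
t: 3.52
ee_pos: [0.5935, 0.1148, 0.0915]
tcp_rot: [-3.141, -0.002, 2.627]
ft_force: [-1.1, 0.1, 0.0]
finger_gap: 0.0855
```

```bash
python3 tips.py c4
```

```text
3.525 [0.5935 0.1148 0.0915] [ 1.910e-01  4.400e-01 -5.000e-02  1.083e+00  1.000e-03  7.050e-01]
side 993
[[0.602 0.126 0.108]
 [0.601 0.095 0.109]
 [0.623 0.15  0.12 ]
 [0.619 0.149 0.12 ]
 [0.58  0.072 0.124]
 [0.616 0.148 0.124]
 [0.622 0.146 0.126]
 [0.61  0.152 0.126]
 [0.568 0.065 0.128]
 [0.574 0.069 0.129]]
top 151
[[0.549 0.058 0.16 ]
 [0.562 0.051 0.172]
 [0.554 0.053 0.172]
 [0.566 0.046 0.175]
 [0.549 0.06  0.177]
 [0.565 0.048 0.182]
 [0.555 0.055 0.185]
 [0.567 0.048 0.19 ]
 [0.559 0.055 0.196]
 [0.563 0.052 0.198]]
```

View pics/c4.png

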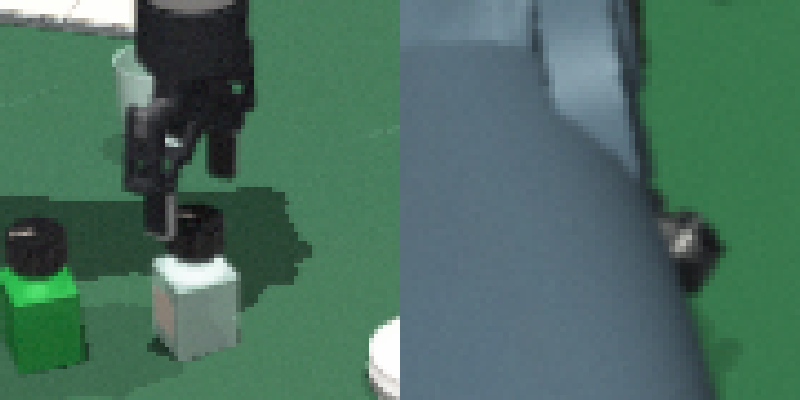

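Call:
{"method": "arm_command", "body": {
  "steps": [
    [[0, 0, 0, 0, 0, 9, 0], [0, 0, 0, 0, 0, 18, 0], [0, 0, 0, 0, 0, 27, 0], [0, 0, 0, 0, 0, 35, 0], [0, 0, 0, 0, 0, 35, 0]]
  ]
}}

```text
t: 4.25
ee_pos: [0.5935, 0.1149, 0.0565]
tcp_rot: [-3.141, -0.002, 2.627]
ft_force: [0.1, -0.5, -0.5]
finger_gap: 0.0852
```

```bash
sed -i 's/>.108)/>.07)/' tips.py; python3 tips.py c5
```

```text
4.25 [0.5935 0.1149 0.0565] [ 1.910e-01  4.680e-01 -1.010e-01  1.003e+00  1.000e-03  7.050e-01]
side 1200
[[0.601 0.097 0.082]
 [0.589 0.094 0.084]
 [0.595 0.092 0.085]
 [0.595 0.095 0.087]
 [0.623 0.147 0.088]
 [0.573 0.069 0.089]
 [0.586 0.091 0.089]
 [0.611 0.107 0.09 ]
 [0.589 0.095 0.091]
 [0.601 0.093 0.092]]
top 146
[[0.557 0.052 0.129]
 [0.559 0.052 0.137]
 [0.578 0.068 0.139]
 [0.548 0.057 0.141]
 [0.58  0.072 0.144]
 [0.55  0.056 0.151]
 [0.567 0.047 0.154]
 [0.564 0.051 0.159]
 [0.558 0.056 0.161]
 [0.565 0.051 0.169]]
```

View pics/c5.png

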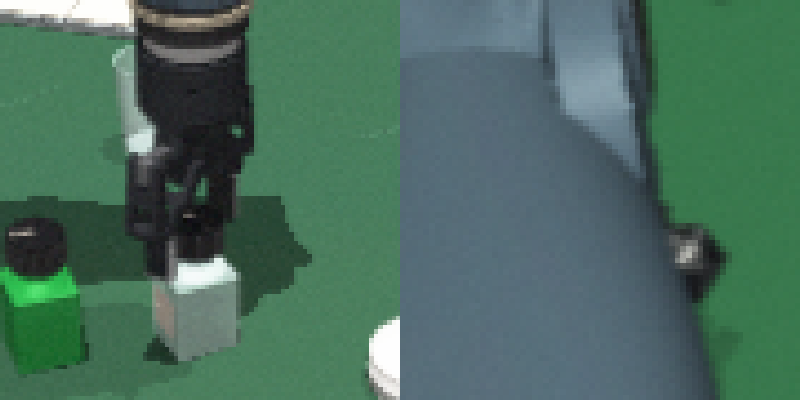

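Call:
{"method": "arm_command", "body": {
  "steps": [
    [[0, 0, 0, 0, 0, 0, 100], [0, 0, 0, 0, 0, 0, 120], [0, 0, 0, 0, 0, 0, 135], [0, 0, 0, 0, 0, 0, 150], [0, 0, 0, 0, 0, 0, 150]]
  ]
}}

```text
t: 4.97
ee_pos: [0.5943, 0.1151, 0.0577]
tcp_rot: [3.14, -0.0, 2.627]
ft_force: [-0.2, 0.9, 2.6]
finger_gap: 0.0404
```

```bash
python3 tips.py c6
```

```text
4.975 [0.5943 0.1151 0.0577] [ 1.910e-01  4.660e-01 -1.000e-01  1.004e+00  1.000e-03  7.050e-01]
side 1101
[[0.601 0.098 0.081]
 [0.579 0.083 0.084]
 [0.576 0.085 0.086]
 [0.579 0.083 0.087]
 [0.582 0.082 0.088]
 [0.601 0.097 0.089]
 [0.57  0.089 0.091]
 [0.576 0.082 0.092]
 [0.579 0.078 0.094]
 [0.573 0.083 0.095]]
top 91
[[0.582 0.073 0.13 ]
 [0.569 0.056 0.17 ]
 [0.576 0.061 0.171]
 [0.571 0.061 0.173]
 [0.549 0.055 0.493]
 [0.551 0.055 0.514]
 [0.583 0.056 0.521]
 [0.567 0.055 0.524]
 [0.569 0.055 0.525]
 [0.565 0.055 0.528]]
```

View pics/c6.png

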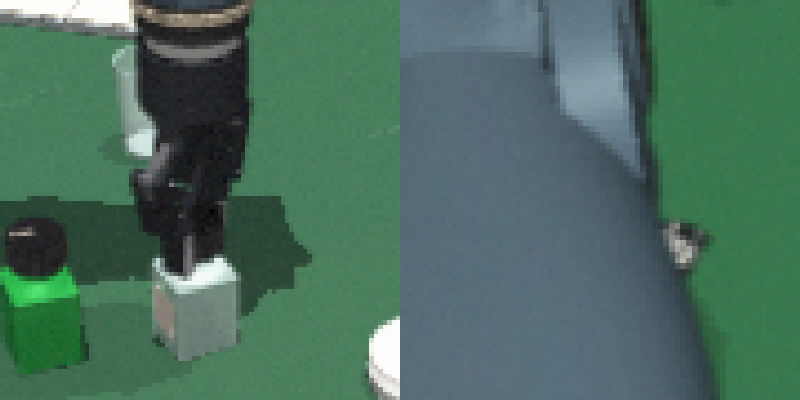

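Call:
{"method": "arm_command", "body": {
  "steps": [
    [[0, 0, 0, 0, 0, 0, 0], [0, 0, 0, 0, 0, 0, 0], [0, 0, 0, 0, 0, 0, 0], [0, 0, -10, 0, 0, 2, 0], [0, 0, -20, 0, 0, 4, 0]]
  ]
}}

```text
t: 5.7
ee_pos: [0.5943, 0.1151, 0.0536]
tcp_rot: [3.14, -0.0, 2.982]
ft_force: [-0.6, -0.0, 0.3]
finger_gap: 0.0853
```

```bash
python3 go.py .5938 .115 .0525 4.2
```

```text
t 5.7 q [ 0.191  0.47  -0.106  0.995  0.001  0.351] tcp [0.5943 0.1151 0.0536] rpy [ 3.1404e+00 -2.0000e-04  2.9817e+00] F [-0.64 -0.03  0.29] T [ 0.015  0.014 -0.029] gap 0.0853
turn [ 6.00e-02  3.00e-02 -6.98e+01] shift [ 0.5 -0.2  1.1]
```

Call:
{"method": "arm_command", "body": {
  "steps": [
    [[0, 0, -10, 0, 0, 1, 0], [0, 0, -20, 0, 0, 1, 0], [0, 0, -30, 0, 0, 1, 0], [0, 0, -40, 0, 0, 1, 0], [0, 0, -50, 0, 0, 1, 0]]
  ]
}}

```text
t: 6.32
ee_pos: [0.5941, 0.115, 0.0524]
tcp_rot: [3.141, 0.0, -2.423]
ft_force: [0.0, 0.3, 0.1]
finger_gap: 0.0855
```

Call:
{"method": "arm_command", "body": {
  "steps": [
    [[0, 0, -10, 0, 0, 0, 0], [0, 0, -20, 0, 0, 0, 0], [0, 0, -20, 0, 0, 0, 0], [0, 0, -20, 0, 0, 0, 0], [0, 0, -20, 0, 0, 0, 0]]
  ]
}}

```text
t: 6.95
ee_pos: [0.5941, 0.115, 0.0524]
tcp_rot: [3.141, 0.001, -2.076]
ft_force: [-0.7, -0.0, -0.7]
finger_gap: 0.0859
```

Call:
{"method": "arm_command", "body": {
  "steps": [
    [[0, 0, 0, 0, 0, 0, 100], [0, 0, 0, 0, 0, 0, 120], [0, 0, 0, 0, 0, 0, 150], [0, 0, 0, 0, 0, 0, 255], [0, 0, 0, 0, 0, 0, 255]]
  ]
}}

```text
t: 7.58
ee_pos: [0.5942, 0.115, 0.0525]
tcp_rot: [3.141, 0.001, -2.076]
ft_force: [-0.6, -1.1, 3.6]
finger_gap: 0.0411
```

```bash
python3 go.py .594 .115 .14 4.2; python3 tips.py c7
```

```text
t 7.58 q [ 0.191  0.471 -0.107  0.993  0.001 -0.875] tcp [0.5942 0.115  0.0525] rpy [ 3.1410e+00  9.0000e-04 -2.0763e+00] F [-0.6  -1.12  3.62] T [-0.055  0.108  0.033] gap 0.0411
turn [0.03 0.05 0.39] shift [  0.    0.2 -87.5]
7.575 [0.5942 0.115  0.0525] [ 0.191  0.471 -0.107  0.993  0.001 -0.875]
side 1358
[[0.56  0.127 0.075]
 [0.624 0.103 0.077]
 [0.617 0.088 0.08 ]
 [0.62  0.097 0.081]
 [0.595 0.094 0.084]
 [0.601 0.097 0.085]
 [0.624 0.101 0.086]
 [0.589 0.095 0.087]
 [0.57  0.118 0.087]
 [0.62  0.098 0.088]]
top 104
[[0.631 0.081 0.117]
 [0.639 0.076 0.154]
 [0.646 0.076 0.168]
 [0.563 0.061 0.373]
 [0.568 0.055 0.492]
 [0.556 0.056 0.501]
 [0.563 0.055 0.504]
 [0.543 0.054 0.51 ]
 [0.561 0.056 0.512]
 [0.562 0.055 0.517]]
```

View pics/c7.png

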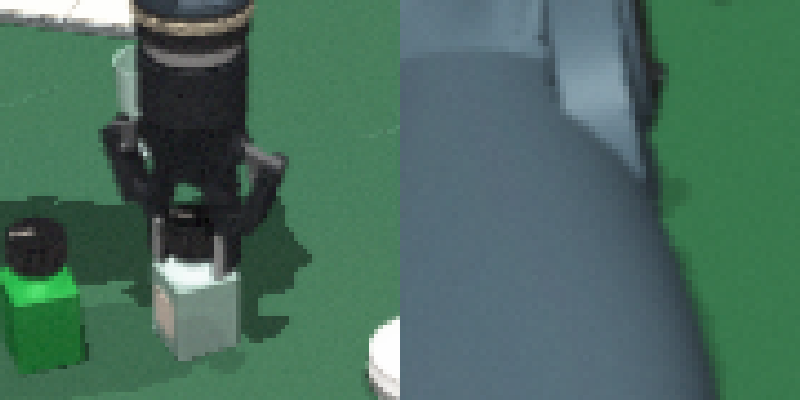

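Call:
{"method": "arm_command", "body": {
  "steps": [
    [[0, 0, 0, 0, 0, -6, 255], [0, 0, 0, 0, 0, -20, 255], [0, 0, 0, 0, 0, -40, 255], [0, 0, 0, 0, 0, -60, 255], [0, 0, 0, 0, 0, -60, 255]]
  ]
}}

```text
t: 8.3
ee_pos: [0.5954, 0.1152, 0.1146]
tcp_rot: [-3.14, 0.003, -2.076]
ft_force: [0.1, 0.7, -3.2]
finger_gap: 0.0406
```

```bash
python3 go.py .5852 -.1415 .1125 4.207; python3 tips.py c8
```

```text
t 8.3 q [ 1.91e-01  4.24e-01 -1.40e-02  1.13e+00  1.00e-03 -8.75e-01] tcp [0.5954 0.1152 0.1146] rpy [-3.1395e+00  3.1000e-03 -2.0762e+00] F [ 0.15  0.69 -3.18] T [ 0.017 -0.031 -0.042] gap 0.0406
turn [-0.12  0.18 -0.  ] shift [ 229.5 -115.4    1.6]
8.3 [0.5954 0.1152 0.1146] [ 1.91e-01  4.24e-01 -1.40e-02  1.13e+00  1.00e-03 -8.75e-01]
side 1105
[[0.574 0.12  0.134]
 [0.562 0.123 0.14 ]
 [0.562 0.126 0.142]
 [0.571 0.115 0.144]
 [0.562 0.124 0.147]
 [0.58  0.097 0.147]
 [0.583 0.096 0.148]
 [0.614 0.094 0.149]
 [0.574 0.106 0.149]
 [0.617 0.092 0.15 ]]
top 98
[[0.629 0.081 0.181]
 [0.636 0.078 0.193]
 [0.641 0.076 0.202]
 [0.638 0.077 0.22 ]
 [0.639 0.074 0.224]
 [0.644 0.077 0.226]
 [0.641 0.076 0.229]
 [0.56  0.057 0.543]
 [0.554 0.056 0.556]
 [0.561 0.056 0.563]]
```

View pics/c8.png

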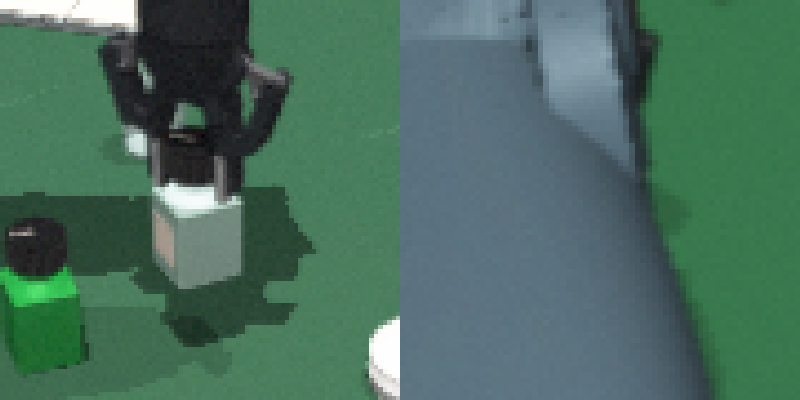

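Call:
{"method": "arm_command", "body": {
  "steps": [
    [[0, 0, 2, 20, -10, 0, 255], [0, 0, 4, 48, -24, 0, 255], [0, 0, 6, 78, -39, 0, 255], [0, 0, 9, 108, -54, 0, 255], [0, 0, 11, 138, -69, 0, 255]]
  ]
}}

```text
t: 9.02
ee_pos: [0.5867, -0.0413, 0.1115]
tcp_rot: [3.14, -0.0, -2.271]
ft_force: [1.4, -0.2, -1.6]
finger_gap: 0.0406
```

Call:
{"method": "arm_command", "body": {
  "steps": [
    [[0, 0, 3, 26, -8, 0, 255], [0, 0, 6, 52, -16, 0, 255], [0, 0, 9, 76, -25, 0, 255], [0, 0, 11, 80, -28, 0, 255], [0, 0, 11, 80, -28, 0, 255]]
  ]
}}

```text
t: 9.65
ee_pos: [0.5562, -0.1211, 0.111]
tcp_rot: [3.139, -0.001, -2.465]
ft_force: [-0.1, -0.4, -2.2]
finger_gap: 0.0408
```

```bash
python3 go.py .5852 -.1415 .1125 -2.462
```

```text
t 9.65 q [-2.150e-01  3.700e-01 -1.090e-01  1.094e+00  1.000e-03 -8.920e-01] tcp [ 0.5562 -0.1211  0.111 ] rpy [ 3.1394e+00 -9.0000e-04 -2.4647e+00] F [-0.07 -0.42 -2.17] T [ 0.062 -0.042 -0.009] gap 0.0408
turn [ 0.13 -0.05 -0.15] shift [ -9.8 -34.1  -1.6]
```

Call:
{"method": "arm_command", "body": {
  "steps": [
    [[0.1, 0, 0, -5, -17, 0, 255], [0.1, 0, 0, -10, -34, 0, 255], [0.1, 0, 0, -10, -34, 0, 255], [0.1, 0, 0, -10, -34, 0, 255], [0.1, 0, 0, -10, -34, 0, 255]]
  ]
}}

```text
t: 10.28
ee_pos: [0.5849, -0.1407, 0.1109]
tcp_rot: [3.141, -0.001, -2.464]
ft_force: [0.1, 0.1, -2.2]
finger_gap: 0.0407
```

```bash
python3 go.py .5852 -.1415 .0565 -2.462; python3 - <<'E'
from cell import viewer
import cv2,numpy as np,pickle
s,z=viewer.snapshot("side");t,zt=viewer.snapshot("top")
pickle.dump((s,z,t,zt),open("s1.pkl","wb"))
cv2.imwrite("pics/c9.png",np.hstack([cv2.resize(s[180:290,200:290],(490,600),interpolation=2),cv2.resize(t[180:250,270:340],(300,600)[::1],interpolation=2)]))
E
```

```text
t 10.28 q [-0.236  0.422 -0.027  1.124 -0.    -0.914] tcp [ 0.5849 -0.1407  0.1109] rpy [ 3.1407e+00 -1.1000e-03 -2.4640e+00] F [ 0.05  0.05 -2.2 ] T [-0.004  0.021  0.003] gap 0.0407
turn [ 0.05 -0.06 -0.11] shift [ 0.2 -0.9 54.4]
```

View pics/c9.png

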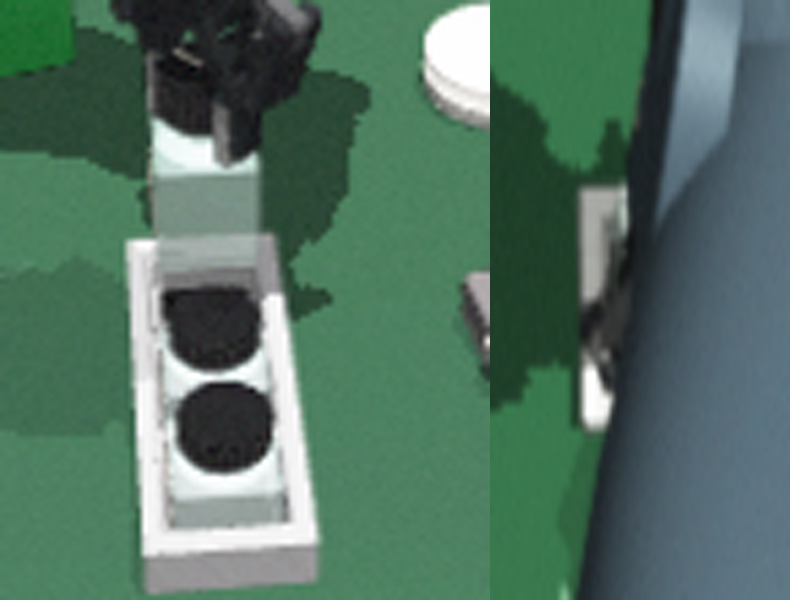

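Call:
{"method": "arm_command", "body": {
  "steps": [
    [[0, 0, 0, 0, -1, 8, 255], [0, 0, 0, 0, -1, 16, 255], [0, 0, 0, 0, -1, 24, 255], [0, 0, 0, 0, -1, 28, 255], [0, 0, 0, 0, -1, 28, 255]]
  ]
}}

```text
t: 11.0
ee_pos: [0.5854, -0.1417, 0.0826]
tcp_rot: [3.14, -0.001, -2.464]
ft_force: [1.1, 0.5, -3.4]
finger_gap: 0.0404
```

```bash
python3 go.py .5852 -.1415 .075 -2.462
```

```text
t 11.0 q [-0.237  0.443 -0.069  1.06  -0.    -0.915] tcp [ 0.5854 -0.1417  0.0826] rpy [ 3.1405e+00 -1.4000e-03 -2.4642e+00] F [ 1.14  0.54 -3.43] T [ 0.042  0.008 -0.016] gap 0.0404
turn [ 0.07 -0.08 -0.13] shift [0.  0.2 7.6]
```

Call:
{"method": "arm_command", "body": {
  "steps": [
    [[0, 0, 0, 0, 0, 2, 255], [0, 0, 0, 0, 0, 4, 255], [0, 0, 0, 0, 0, 6, 255], [0, 0, 0, 0, 0, 8, 255], [0, 0, 0, 0, 0, 9, 255]]
  ]
}}

```text
t: 11.62
ee_pos: [0.5853, -0.1416, 0.0734]
tcp_rot: [3.14, -0.001, -2.464]
ft_force: [0.1, -0.2, -2.3]
finger_gap: 0.0408
```

```bash
python3 go.py .5852 -.1415 .0595 -2.462
```

```text
t 11.62 q [-0.237  0.45  -0.083  1.039 -0.    -0.915] tcp [ 0.5853 -0.1416  0.0734] rpy [ 3.1403e+00 -1.5000e-03 -2.4642e+00] F [ 0.15 -0.24 -2.26] T [ 0.016  0.005 -0.013] gap 0.0408
turn [ 0.07 -0.08 -0.13] shift [-0.   0.2 13.9]
```

Call:
{"method": "arm_command", "body": {
  "steps": [
    [[0, 0, 0, 0, 0, 3, 255], [0, 0, 0, 0, 0, 6, 255], [0, 0, 0, 0, 0, 9, 255], [0, 0, 0, 0, 0, 11, 255], [0, 0, 0, 0, 0, 12, 255]]
  ]
}}

```text
t: 12.25
ee_pos: [0.5853, -0.1416, 0.0613]
tcp_rot: [3.14, -0.002, -2.464]
ft_force: [-0.3, 0.5, -2.3]
finger_gap: 0.0407
```

```bash
python3 go.py .5852 -.1415 .0595 -2.462
```

```text
t 12.25 q [-0.237  0.46  -0.1    1.012 -0.    -0.915] tcp [ 0.5853 -0.1416  0.0613] rpy [ 3.1403e+00 -1.5000e-03 -2.4642e+00] F [-0.35  0.52 -2.3 ] T [ 0.027 -0.024 -0.034] gap 0.0407
turn [ 0.08 -0.09 -0.13] shift [-0.   0.2  1.8]
```

Sliding in freely. Down to the floor now, in small steps.

Call:
{"method": "arm_command", "body": {
  "steps": [
    [[0, 0, 0, 0, 0, 0.5, 255], [0, 0, 0, 0, 0, 1, 255], [0, 0, 0, 0, 0, 1.5, 255], [0, 0, 0, 0, 0, 2, 255], [0, 0, 0, 0, 0, 2, 255]]
  ]
}}

```text
t: 12.88
ee_pos: [0.5852, -0.1416, 0.0592]
tcp_rot: [3.14, -0.002, -2.464]
ft_force: [0.3, -0.1, -2.4]
finger_gap: 0.041
```

```bash
python3 go.py .5852 -.1415 .0585 -2.462
```

```text
t 12.88 q [-0.237  0.462 -0.103  1.008 -0.    -0.915] tcp [ 0.5852 -0.1416  0.0592] rpy [ 3.1401e+00 -1.6000e-03 -2.4643e+00] F [ 0.28 -0.05 -2.42] T [-0.041  0.076 -0.043] gap 0.041
turn [ 0.08 -0.09 -0.13] shift [-0.1  0.1  0.7]
```

Call:
{"method": "arm_command", "body": {
  "steps": [
    [[0, 0, 0, 0, 0, 0.5, 255], [0, 0, 0, 0, 0, 1, 255], [0, 0, 0, 0, 0, 1.5, 255], [0, 0, 0, 0, 0, 1.5, 255], [0, 0, 0, 0, 0, 1.5, 255]]
  ]
}}

```text
t: 13.5
ee_pos: [0.5854, -0.1417, 0.0586]
tcp_rot: [3.141, -0.001, -2.464]
ft_force: [-3.0, -0.2, 6.5]
finger_gap: 0.0404
```

```bash
python3 go.py .5852 -.1415 .0585 -2.462
```

```text
t 13.5 q [-0.237  0.462 -0.105  1.005 -0.    -0.915] tcp [ 0.5854 -0.1417  0.0586] rpy [ 3.1409e+00 -1.1000e-03 -2.4643e+00] F [-2.99 -0.15  6.49] T [0.122 0.485 0.036] gap 0.0404
turn [ 0.04 -0.06 -0.13] shift [-0.   0.3  0.1]
```

Call:
{"method": "arm_command", "body": {
  "steps": [
    [[0, 0, 10, 0, 0, 0.6, 255], [0, 0, 20, 0, 0, 0.7, 255], [0, 0, 30, 0, 0, 0.8, 255], [0, 0, 40, 0, 0, 0.9, 255], [0, 0, 50, 0, 0, 1.0, 255]]
  ]
}}

```text
t: 14.12
ee_pos: [0.5855, -0.1413, 0.0582]
tcp_rot: [3.141, -0.001, 2.941]
ft_force: [-2.3, 2.3, 5.3]
finger_gap: 0.041
```

```bash
python3 go.py .5852 -.1415 .0585
```

```text
t 14.12 q [-0.237  0.462 -0.106  1.003  0.    -0.036] tcp [ 0.5855 -0.1413  0.0582] rpy [ 3.1413e+00 -7.0000e-04  2.9411e+00] F [-2.26  2.3   5.29] T [0.482 0.395 0.254] gap 0.041
turn [ 0.02 -0.04 -0.  ] shift [ 0.3 -0.2 -0.3]
```

Call:
{"method": "arm_command", "body": {
  "steps": [
    [[0, 0, 10, 0, 0, 0.6, 255], [0, 0, 20, 0, 0, 0.7, 255], [0, 0, 30, 0, 0, 0.8, 255], [0, 0, 40, 0, 0, 0.9, 255], [0, 0, 40, 0, 0, 0.9, 255]]
  ]
}}

```text
t: 14.75
ee_pos: [0.5857, -0.1411, 0.0579]
tcp_rot: [3.141, -0.0, 2.242]
ft_force: [-1.6, 1.2, 4.5]
finger_gap: 0.0409
```

```bash
python3 go.py .5852 -.1415 .0585
```

```text
t 14.75 q [-2.370e-01  4.620e-01 -1.070e-01  1.002e+00  1.000e-03  6.630e-01] tcp [ 0.5857 -0.1411  0.0579] rpy [ 3.1411e+00 -3.0000e-04  2.2415e+00] F [-1.57  1.21  4.54] T [ 0.168  0.358 -0.043] gap 0.0409
turn [ 0.03 -0.02 -0.  ] shift [ 0.  -0.6 -0.6]
```

Call:
{"method": "arm_command", "body": {
  "steps": [
    [[0, 0, 6, 0, 0, 0.6, 255], [0, 0, 12, 0, 0, 0.7, 255], [0, 0, 18, 0, 0, 0.75, 255], [0, 0, 24, 0, 0, 0.8, 255], [0, 0, 30, 0, 0, 0.9, 255]]
  ]
}}

```text
t: 15.38
ee_pos: [0.5855, -0.1414, 0.0577]
tcp_rot: [3.141, 0.0, 1.716]
ft_force: [-3.4, 0.8, 8.0]
finger_gap: 0.0411
```

```bash
python3 go.py .5852 -.1415 .0585
```

```text
t 15.38 q [-0.237  0.462 -0.108  1.001 -0.     1.189] tcp [ 0.5855 -0.1414  0.0577] rpy [3.1413e+00 2.0000e-04 1.7162e+00] F [-3.38  0.79  8.02] T [-0.128  0.781  0.394] gap 0.0411
turn [0.02 0.01 0.  ] shift [-0.1 -0.4 -0.8]
```

Call:
{"method": "arm_command", "body": {
  "steps": [
    [[0, 0, 3, 0, 0, 0.3, 255], [0, 0, 6, 0, 0, 0.4, 255], [0, 0, 9, 0, 0, 0.5, 255], [0, 0, 12, 0, 0, 0.5, 255], [0, 0, 12, 0, 0, 0.5, 255]]
  ]
}}

```text
t: 16.0
ee_pos: [0.5857, -0.1414, 0.0577]
tcp_rot: [3.141, 0.0, 1.508]
ft_force: [-2.2, -0.1, 5.6]
finger_gap: 0.0408
```

```bash
python3 go.py .5852 -.1415 .0585
```

```text
t 16.0 q [-0.237  0.462 -0.108  1.    -0.     1.397] tcp [ 0.5857 -0.1414  0.0577] rpy [3.1407e+00 4.0000e-04 1.5082e+00] F [-2.15 -0.06  5.59] T [-0.023  0.624  0.232] gap 0.0408
turn [0.05 0.02 0.  ] shift [-0.1 -0.4 -0.8]
```

Call:
{"method": "arm_command", "body": {
  "steps": [
    [[0, 0, 3, 0, 0, 0.2, 255], [0, 0, 6, 0, 0, 0.3, 255], [0, 0, 9, 0, 0, 0.4, 255], [0, 0, 12, 0, 0, 0.5, 255], [0, 0, 12, 0, 0, 0.5, 255]]
  ]
}}

```text
t: 16.62
ee_pos: [0.5858, -0.1414, 0.0577]
tcp_rot: [3.14, 0.0, 1.302]
ft_force: [-3.1, -0.7, 6.8]
finger_gap: 0.0404
```

```bash
python3 go.py .5852 -.1415 .0585; python3 tips.py d1 >/dev/null; python3 - <<'E'
from cell import viewer
import cv2
s,z=viewer.snapshot("side")
cv2.imwrite("pics/d1.png",cv2.resize(s[170:290,195:295],(600,600*120//100),interpolation=2)[:600])
E
```

```text
t 16.62 q [-0.237  0.462 -0.109  0.999 -0.     1.603] tcp [ 0.5858 -0.1414  0.0577] rpy [3.1401e+00 4.0000e-04 1.3018e+00] F [-3.07 -0.71  6.81] T [0.016 0.527 1.179] gap 0.0404
turn [0.09 0.02 0.  ] shift [-0.2 -0.5 -0.8]
```

View pics/d1.png

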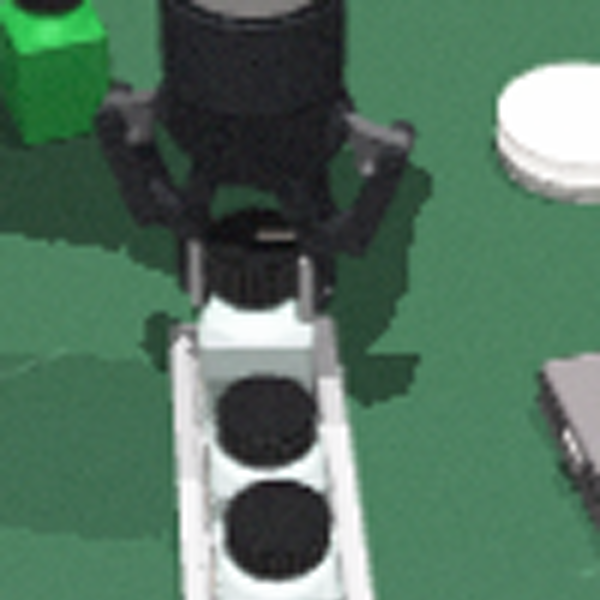

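Call:
{"method": "arm_command", "body": {
  "steps": [
    [[0, 0, -1, 0, 0, 0.4, 255], [0, 0, -2, 0, 0, 0.4, 255], [0, 0, -3, 0, 0, 0.4, 255], [0, 0, -4, 0, 0, 0.4, 255], [0, 0, -4, 0, 0, 0.4, 255]]
  ]
}}

```text
t: 17.4
ee_pos: [0.5861, -0.1415, 0.0578]
tcp_rot: [3.139, 0.0, 1.374]
ft_force: [-1.9, 0.6, 5.6]
finger_gap: 0.0406
```

```bash
python3 go.py .5852 -.1415 .0585
```

```text
t 17.4 q [-0.237  0.461 -0.109  0.998 -0.     1.531] tcp [ 0.5861 -0.1415  0.0578] rpy [3.1392e+00 4.0000e-04 1.3740e+00] F [-1.86  0.57  5.58] T [0.119 0.354 0.037] gap 0.0406
turn [0.14 0.02 0.  ] shift [-0.1 -0.9 -0.7]
```

Call:
{"method": "arm_command", "body": {
  "steps": [
    [[0, 0, -1, 0, -0.2, 0.4, 255], [0, 0, -2, 0, -0.4, 0.4, 255], [0, 0, -3, 0, -0.6, 0.4, 255], [0, 0, -4, 0, -0.6, 0.4, 255], [0, 0, -4, 0, -0.6, 0.4, 255]]
  ]
}}

```text
t: 18.02
ee_pos: [0.5861, -0.1413, 0.0577]
tcp_rot: [3.138, 0.0, 1.446]
ft_force: [-0.5, 1.0, 5.2]
finger_gap: 0.0405
```

```bash
python3 go.py .5852 -.1415 .0585
```

```text
t 18.02 q [-0.237  0.461 -0.11   0.997  0.     1.459] tcp [ 0.5861 -0.1413  0.0577] rpy [3.1381e+00 3.0000e-04 1.4455e+00] F [-0.54  0.96  5.16] T [0.281 0.108 0.043] gap 0.0405
turn [0.2  0.02 0.  ] shift [-0.3 -0.9 -0.8]
```

Call:
{"method": "arm_command", "body": {
  "steps": [
    [[0, 0, -1, 0, 0, 0.4, 255], [0, 0, -2, 0, 0, 0.4, 255], [0, 0, -3, 0, 0, 0.4, 255], [0, 0, -4, 0, 0, 0.4, 255], [0, 0, -5, 0, 0, 0.4, 255]]
  ]
}}

```text
t: 18.65
ee_pos: [0.5859, -0.1416, 0.0578]
tcp_rot: [3.138, 0.001, 1.534]
ft_force: [-3.4, -1.1, 7.8]
finger_gap: 0.0405
```

```bash
python3 go.py .5852 -.1415 .0585
```

```text
t 18.65 q [-0.237  0.46  -0.111  0.996 -0.     1.371] tcp [ 0.5859 -0.1416  0.0578] rpy [3.1382e+00 1.1000e-03 1.5338e+00] F [-3.42 -1.07  7.83] T [-0.142  0.812 -0.372] gap 0.0405
turn [0.2  0.06 0.  ] shift [ 0.1 -0.7 -0.7]
```

Call:
{"method": "arm_command", "body": {
  "steps": [
    [[0, 0, -9, 0, 0, 0.5, 255], [0, 0, -18, 0, 0, 0.4, 255], [0, 0, -27, 0, 0, 0.3, 255], [0, 0, -36, 0, 0, 0.2, 255], [0, 0, -45, 0, 0, 0.1, 255]]
  ]
}}

```text
t: 19.27
ee_pos: [0.5853, -0.1418, 0.058]
tcp_rot: [3.141, 0.003, 2.325]
ft_force: [-3.8, -0.4, 8.8]
finger_gap: 0.0404
```

```bash
python3 go.py .5852 -.1415 .0585 3.04
```

```text
t 19.27 q [-0.237  0.46  -0.111  0.997 -0.001  0.579] tcp [ 0.5853 -0.1418  0.058 ] rpy [3.1407e+00 3.1000e-03 2.3249e+00] F [-3.81 -0.42  8.84] T [-0.11   0.928 -0.335] gap 0.0404
turn [-2.000e-02  1.900e-01 -4.097e+01] shift [ 0.3  0.1 -0.5]
```

Call:
{"method": "arm_command", "body": {
  "steps": [
    [[0, 0, -9, 0, 0, 0.4, 255], [0, 0, -18, 0, 0, 0.3, 255], [0, 0, -27, 0, 0, 0.2, 255], [0, 0, -36, 0, 0, 0.1, 255], [0, 0, -41, 0, 0, 0.1, 255]]
  ]
}}

```text
t: 19.9
ee_pos: [0.5852, -0.1423, 0.0583]
tcp_rot: [-3.139, 0.003, 3.045]
ft_force: [-2.8, -1.2, 6.8]
finger_gap: 0.0407
```

```bash
python3 go.py .5852 -.1415 .0585 3.04; python3 - <<'E'
from cell import viewer
import cv2,pickle
s,z=viewer.snapshot("side");t,zt=viewer.snapshot("top");pickle.dump((s,z,t,zt),open("s2.pkl","wb"))
cv2.imwrite("pics/d2.png",cv2.resize(s[180:260,205:285],(600,600),interpolation=2))
E
```

```text
t 19.9 q [-0.238  0.459 -0.111  0.998 -0.002 -0.141] tcp [ 0.5852 -0.1423  0.0583] rpy [-3.1394e+00  2.9000e-03  3.0451e+00] F [-2.76 -1.24  6.77] T [-0.214  0.589 -0.199] gap 0.0407
turn [-0.12  0.17  0.29] shift [ 0.   0.8 -0.2]
```

View pics/d2.png

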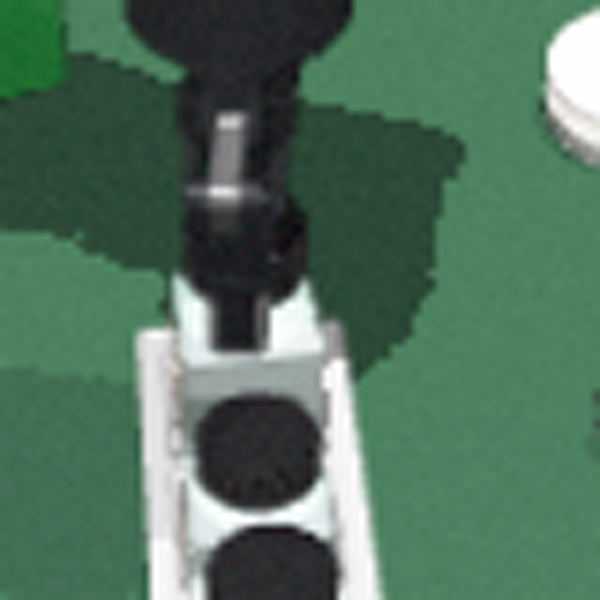

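```bash
python3 - <<'E'
import pickle
from h import *
from cell import viewer
s,z,t,zt=pickle.load(open("s2.pkl","rb"));c=viewer.calibration("side");W=cloud(z,c)
s0=pickle.load(open("s0.pkl","rb"))["side"][0]
m=(s.min(2)>130)&(z>0)&(abs(W[...,0]-.585)<.03)&(abs(W[...,1]+.142)<.035)&(W[...,2]>.04)
P=W[m];print("body top",len(P),np.percentile(P[:,2],[10,50,90]).round(4),P[:,0].min(),P[:,0].max())
for q,b in(("short a",-.203),("short b",-.264)):
    k=(z>0)&(abs(W[...,0]-.588)<.025)&(abs(W[...,1]-b)<.02)&(W[...,2]>.06);print(q,W[k].mean(0).round(4))
d=cv2.absdiff(s,s0).max(2)>50;n,_,st,_=cv2.connectedComponentsWithStats(d.astype(np.uint8));print([list(x) for x in st[1:] if x[4]>25])
E
```

```text
body top 213 [0.055  0.0686 0.0762] 0.5577063610278 0.6121948382715733
short a [ 0.5878 -0.1958  0.4284]
short b [ 0.5885 -0.2682  0.0682]
[[np.int32(0), np.int32(0), np.int32(25), np.int32(87), np.int32(1600)], [np.int32(57), np.int32(0), np.int32(210), np.int32(237), np.int32(15331)], [np.int32(65), np.int32(31), np.int32(30), np.int32(80), np.int32(779)], [np.int32(52), np.int32(115), np.int32(46), np.int32(62), np.int32(1031)], [np.int32(0), np.int32(119), np.int32(36), np.int32(23), np.int32(96)], [np.int32(109), np.int32(181), np.int32(23), np.int32(9), np.int32(104)], [np.int32(31), np.int32(188), np.int32(70), np.int32(184), np.int32(6088)], [np.int32(0), np.int32(192), np.int32(33), np.int32(7), np.int32(69)]]
```

```bash
python3 -c "
from cell import hand_in
print(hand_in())"
```

```text
the job is handed in; nothing more can be done
None
```

The clear tall bottle is standing in the rack's free pocket. Its cap was screwed down to the hard stop and backed off about a quarter turn, and the gripper is still holding it. I handed the job in at about 20 s.

**What I did**
- I centred the gripper on the cap with two squeezes at right angles, then lifted the bottle by the cap. I turned it about 22° to match the rack and lowered it to the pocket floor.
- I turned the cap clockwise 2.52 rad. The torque then jumped from about 0.2–0.4 N m to 1.18 N m, and the white line pointed roughly along the rack's x axis. Both fit a bottomed-out cap.
- I backed it off 1.74 rad of tool turn. About 0.17 rad of that was slack, from the bottle twisting in its pocket and give in the grip, which leaves about 1.57 rad at the cap. The slack is my estimate from the torque, good to perhaps ±0.05 rad.

**Last checks**
- **Seating:** the tool is pressing the bottle down with about 9 N. Tool height was 58.3 mm, as expected for a fully seated bottle with a quarter-turn gap. The depth image put the bottle's shoulder at about 69 mm against 70 mm expected, though those readings were scattered (55–76 mm).
- **Other things on the bench:** one short bottle measured about where it started. The reading for the other was spoiled by the arm, but the picture shows it in place. I did not touch anything else.

**What disagreed or could not be checked**
- The cameras showed the open fingertips about 40 mm higher than the reported tool position implied, so I set the grasp height from the images.
- The torque while turning the cap was 0.2–0.4 N m, above the stated 0.07 N m.
- The white line was hidden by the gripper at the end, so I could not confirm the final cap angle by eye.

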